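# Lock the autosampler carousel with its transport pin

## Robot

A 6-joint arm with a two-finger parallel gripper is mounted at the origin on the work surface. World frame = base frame: x ahead of the robot, y to its left, z up, the work surface at z = 0. Lengths are in m, angles in rad, forces in N, time in s.
With the tool pointing down it reaches from about 0.3 to 0.85 m from the base axis. Payload 4.2 kg.
Tool frame: the origin (TCP) lies at the very end of the fingers, on their centre line; the grasp point (between the pads) lies 19 mm behind it; x points along the fingers, y is the direction in which the jaws open and shut, and the axes are right-handed (so a half turn about x gives the same grasp; the last joint's range is limited). The gripper opens to 91 mm and grips with 3 to 60 N. Pads are 32 mm wide; open, the fingers measure 118 mm over their backs; the gripper's body (76 mm by 178 mm) begins 60 mm behind the grasp point.
Start: joints at [-1.313, 0.32, 1.565, -0, 1.257, -0.02], TCP at [0.158, -0.553, 0.214] pointing down, gripper open.
Joint ranges: [-3.11, 3.11], [-0.84, 2.01], [0.21, 2.61], [-1.34, 4.49], [0.05, 2.63], [-2.56, 2.56]. Speed limits (rad/s): [2.57, 2.57, 3.14, 3.14, 3.14, 3.14].

## Interface

Orientations are given as a rotation vector (axis times angle).
In Python, from station import telemetry, read_camera, get_calibration, robot, search_frame, regions_of, mark_of gives the robot as it stands. The module is installed in compiled form; this text tells all that it offers.
- The arm moves only by the tool send_rows, never from a script. Its argument "steps" is a list that holds one entry, the list of rows, each a list of 7 numbers: the opening, from -1 (shut) to 1 (fully open), so that 0 is half open, then the shift along the tool's x, y, z in m, then the turn, a rotation vector about the tool's x, y, z in rad. In form: [[[fingers, x, y, z, ax, ay, az], ...]]. A call has 1 to 20 rows; each row is the pose to reach, as a shift and turn from the pose commanded when the call began, along the tool's axes at that moment; what a row does not reach only later rows make up. A row lasts 1/10 s, in which the tool goes at most 50 mm and 8.59 degrees, less where a joint would pass 70% of its speed; a pose out of reach is approached as far as the arm can. A call with a gripper value outside its range is refused whole. The fingers move at their own pace and stop on an object; "newtons" is the grip in N (left out, the last holds). Time passes only in rows, so rows that repeat a pose let the fingers close. It gives the time, the measured TCP pose, the force and the opening at its end, in the units of the state.
- telemetry.sense(): the state, without advancing time (a new reading comes with each control period).
- read_camera(name): name is "side" or "top" or "wrist"; returns the picture (480x640x3 uint8, red, green, blue); there is no depth.
- get_calibration(name): a dict with "intrinsics" (3x3 intrinsics, pixels), "R" (3x3) and "t" (3): a world point X has camera coordinates R X + t. Camera axes: x right, y down, z forward; pixel columns grow to the right and rows downward; lengths in m; the calibration is good to about 2 mm. A picture is of the moment at which its call begins: read the wrist's pose just before it. get_calibration takes no time and is no camera call; for the wrist camera it gives the pose at the moment of the call.
- robot.close_job(): hands the job in, once; it reports no verdict.
Trained networks look in the newest picture that a camera, given by its name, has taken for a name from the list of things; names that differ only in an ending like _2 or _b are one class to them, and where a whole thing is asked for, a point or a joint stands for the part that bears it (a point fixed in the world has none). Each returns a list of dicts, best first, with "confidence" (0 to 1); they miss things now and then, are a little off and sometimes report something else, mostly with a low value. They report only what shows in the picture. A call takes as long as a camera call.
- search_frame(camera, query): "rect" ([left, top, right, bottom] in pixels, round what is visible of it).
- regions_of(camera, query): "pixels" (480x640 bool, what is visible of it) and "rect" ([left, top, right, bottom] in pixels, round what is visible of it).
- mark_of(camera, query): "pixel" ([row, column] in pixels: a listed point, or the origin of a listed thing).
The state is a dict: "time": time; "qpos": joint angles; "qvel": joint speeds; "joint_torque": joint torques, N m; "position": TCP position; "tcp_rot": TCP orientation; "contact_force": force on the tool from outside, world axes, zero at the start; "wrist_torque": the same for the moment, N m; "opening": opening from 0.0 (shut) to 1.0 (fully open).
Only numpy, scipy, OpenCV 4.12 (cv2) and the standard library are available. Lean on these libraries where they do the work, as an engineer would, in place of code of your own. Each camera call takes 0.05 s, during which the arm holds its last target.

## Task

The autosampler is about to be moved: lock its carousel. Take the red-handled lock pin from the green tube rack, stand it in the guide hole of the aluminium bracket, turn the carousel by its centre knob until the pin drops through a lock hole and press it fully home, then swing the yellow keeper over the pin's collar up to its stop. Let go of everything and leave the tubes and bottles standing where they are.

Things in the scene. Friction and masses are not known exactly. Their poses are not given: they have to be found in the camera images.
- lock_pin: Loose steel lock pin, 107 mm long, 0.12 kg, upright in one of the rack's three middle holes, collar on the rack's top. Origin at the centre of its lower tip, z up along it. Shank 12 mm in diameter from 0 to 56 mm (lowest 4 mm tapered to 8 mm), collar disc 40 mm in diameter from 56 to 62 mm, red round handle 20 mm in diameter from 62 to 107 mm.
- tube_rack: Green tube rack, a fixed block 210 (its x) x 84 x 70 mm high; origin at the centre of its underside. Three 18.5 mm holes on its centre line at x = -70, 0 and +70 mm hold the lock pin and two capped tubes; which stands where varies.
- autosampler: White autosampler, fixed. Origin on the bench below the carousel's axis, z up; housing x = -133 to 133, y = -195 to 120 mm, top at 48 mm. Lock bracket on its -y side, top at 108 mm: x = -35 to 35, y = -188 to -68 mm. A sampling tower 145 mm high stands at x = 35 to 127, y = 77 to 117 mm.
- carousel_axis (a point): On the grey carousel's axis at the height of its rim's top, 70 mm up; axes as the autosampler's, they do not turn. Rim: radius 100 mm, 15 mm thick, three 14.5 mm lock holes right through it 88 mm from the axis, 120 degrees apart, a white dash beside each. Vials within 60 mm, tops 28 mm above this. Its angle is not measured; no hole starts under the guide. Spins either way, friction 0.04 N m.
- knob_center (a point): Centre of the carousel's black knob, on its axis: 44 mm in diameter, from 20 mm below to 20 mm above this point, on a 28 mm column. Turning it turns the carousel. The point's axes are the autosampler's and do not turn with it.
- guide_mouth (a point): Centre of the guide hole's mouth in the bracket's flat top; axes as the autosampler's. Hole vertical, 13.5 mm in diameter, 30 mm deep, open below; the rim passes 8 mm under it. A pin in the guide rests on the rim, tip 38 mm below the mouth, until a lock hole comes under it and it drops; then it blocks the carousel. Fully home: collar on the bracket, tip 56 mm below the mouth.
- keeper_pivot (a point): Keeper's pivot on the bracket's top, 75 mm from the guide hole towards the autosampler's -y; axes as the autosampler's. Turnbutton: yellow bar 16 mm wide, 8 to 14 mm above this, reaching 62 mm to one side and 18 mm to the other; over the pivot a black wing to turn it by, 36 mm long (along the bar), 10 mm thick, 14 to 40 mm above this.
- keeper (a joint): Keeper angle, rad. 0: against its stop, bar along the autosampler's +y over the collar of a pin that is fully home. Positive: swung counter-clockwise from above (towards -x), up to 1.9. Starts open, between about 0.9 and 1.4; stays where left (friction 0.04 N m).
- tube_a: Loose tube, 116 mm long, orange cap of 22 mm, standing in the rack; origin at its foot. Leave it alone.
- tube_b: Loose tube, 116 mm long, blue cap of 22 mm, standing in the rack; origin at its foot. Leave it alone.
- buffer_bottle: Loose white bottle, 68 mm diameter, 150 mm high, on the bench; origin at the centre of its underside. Leave it alone.
- amber_bottle: Loose amber bottle, 60 mm diameter, 130 mm high, on the bench; origin at the centre of its underside. Leave it alone.

How it is judged:
By the outcome, as a careful person would: the job done as asked, in the order asked, and still so for the second after the job is handed in, with the robot touching nothing.
It also fails if it takes over 72 s, if anything falls off the work surface, if the arm or the gripper's body presses on something with over 40 N, if the wrist force passes 120 N, or if a joint passes its speed limit or range.

## Working session

There is one attempt and no reset: what is moved stays moved. The work goes in short steps, Python scripts to look and compute and a tool call to move; the robot and the scene stay as the last step left them, time stands still between calls to the robot, and variables do not carry over. Pictures are saved under pics/ and viewed, and the job is handed in when it is done.

Besides the shell and the picture viewer there is one more tool, called after "Request:" as name(argument=value, ...) on one line, values as JSON. send_rows: Moves the arm, as the interface text tells. Its arguments: {"type":"object","properties":{"steps":{"type":"array","items":{"type":"array","items":{"type":"array","items":{"type":"number"}}}},"newtons":{"type":"number"}},"required":["steps"]}

```bash
mkdir -p pics; cat > h.py <<'E'
import numpy as np, cv2
from station import telemetry, read_camera, get_calibration, robot, search_frame, regions_of, mark_of
def snap(n,f):
    im=read_camera(n); cv2.imwrite('pics/'+f,im[:,:,::-1]); return im
def ray(n,px,cal=None):
    c=cal or get_calibration(n); K=np.array(c['intrinsics']);R=np.array(c['R']);t=np.array(c['t'])
    d=R.T@np.linalg.inv(K)@np.array([px[1],px[0],1.]); return -R.T@t, d/np.linalg.norm(d)
def atz(n,px,z,cal=None):
    o,d=ray(n,px,cal); return o+d*(z-o[2])/d[2]
def tri(rs):
    A=np.zeros((3,3));b=np.zeros(3)
    for o,d in rs:
        P=np.eye(3)-np.outer(d,d);A+=P;b+=P@o
    X=np.linalg.solve(A,b); return X,[np.linalg.norm((np.eye(3)-np.outer(d,d))@(X-o)) for o,d in rs]
def proj(n,X,cal=None):
    c=cal or get_calibration(n);p=np.array(c['intrinsics'])@(np.array(c['R'])@np.array(X)+np.array(c['t']));return p[1]/p[2],p[0]/p[2]
E
python3 - <<'E'
from h import *
np.set_printoptions(precision=4,suppress=True)
print(telemetry.sense())
for n in ['side','top','wrist']:
    snap(n,n+'0.png')
    c=get_calibration(n);print(n,c['intrinsics'],-np.array(c['R']).T@c['t'])
    for q in ['lock_pin','tube_rack','autosampler','carousel_axis','knob_center','guide_mouth','keeper_pivot','tube_a','buffer_bottle','amber_bottle']:
        print(q,[(np.round(m['pixel'],1),round(m['confidence'],2)) for m in mark_of(n,q)[:3]])
E
```

```text
{'time': 0.0, 'qpos': array([-1.313 ,  0.3203,  1.5657,  0.    ,  1.2574, -0.02  ]), 'qvel': array([-0.0004, -0.0007,  0.0005,  0.0013,  0.0005, -0.0011]), 'joint_torque': array([  0.0025, -41.2453, -23.1972,   0.0732,   0.0458,  -0.0001]), 'position': array([ 0.1576, -0.5525,  0.2131]), 'tcp_rot': array([ 2.0732,  0.2917, -2.0736]), 'contact_force': array([ 0.1243,  0.2165, -0.9692]), 'wrist_torque': array([0.0204, 0.0645, 0.0108]), 'opening': 1.0012207574782757}
side [[621.6217   0.     323.7977]
 [  0.     621.6217 239.0064]
 [  0.       0.       1.    ]] [0.2785 1.2475 0.8842]
lock_pin [(array([270.3, 348.9]), 0.24)]
tube_rack [(array([385.5, 327.5]), 0.76), (array([271., 350.]), 0.57)]
autosampler [(array([291.1, 346.1]), 0.91), (array([237.3, 348.2]), 0.45)]
carousel_axis [(array([271.8, 349.1]), 0.84)]
knob_center [(array([236. , 345.4]), 0.88)]
guide_mouth [(array([237.8, 350.7]), 0.57)]
keeper_pivot [(array([222.6, 349. ]), 0.75)]
tube_a []
buffer_bottle [(array([352.1, 234.3]), 0.88)]
amber_bottle [(array([215.9, 337.5]), 0.77)]
top [[455.7557   0.     319.6355]
 [  0.     455.7557 238.5116]
 [  0.       0.       1.    ]] [ 0.3787 -0.0431  1.2144]
lock_pin [(array([304.2, 178. ]), 0.65)]
tube_rack [(array([278.1, 186.9]), 0.89)]
autosampler [(array([269.9, 305.7]), 0.8)]
carousel_axis [(array([267.5, 309.9]), 0.79)]
knob_center [(array([263.7, 310.3]), 0.68)]
guide_mouth [(array([258.6, 344.1]), 0.9)]
keeper_pivot [(array([250.3, 372.1]), 0.72)]
tube_a [(array([249.5, 194.1]), 0.47)]
buffer_bottle [(array([195.5, 213. ]), 0.68)]
amber_bottle [(array([223.5, 455.9]), 0.58)]
wrist [[358.6644   0.     318.321 ]
 [  0.     358.6644 241.8275]
 [  0.       0.       1.    ]] [ 0.2307 -0.5323  0.386 ]
lock_pin []
tube_rack []
autosampler []
carousel_axis []
knob_center []
guide_mouth []
keeper_pivot []
tube_a []
buffer_bottle []
amber_bottle []
```

View pics/side0.png

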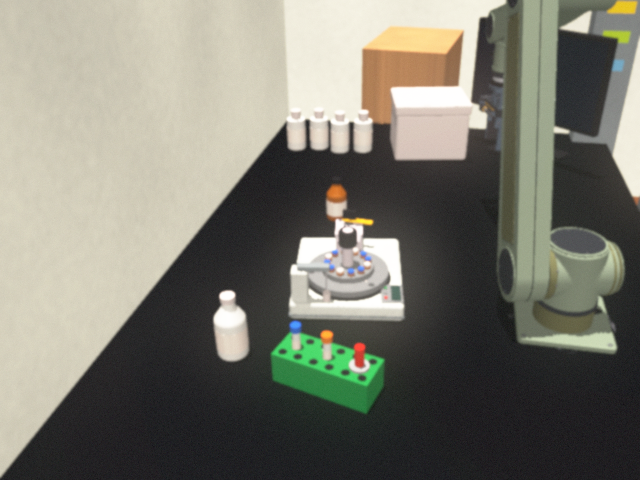

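View pics/top0.png

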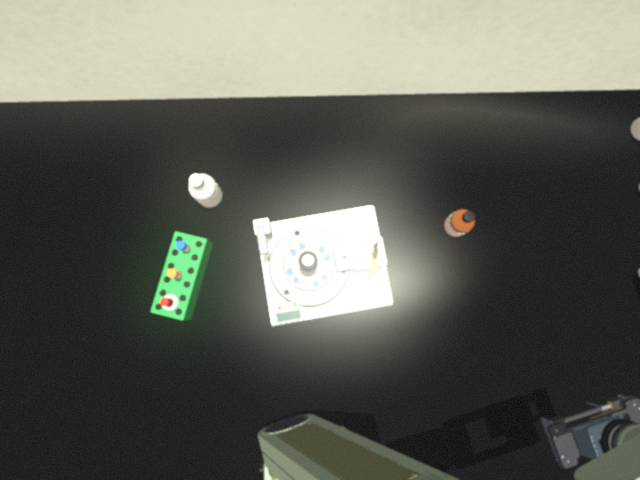

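View pics/wrist0.png

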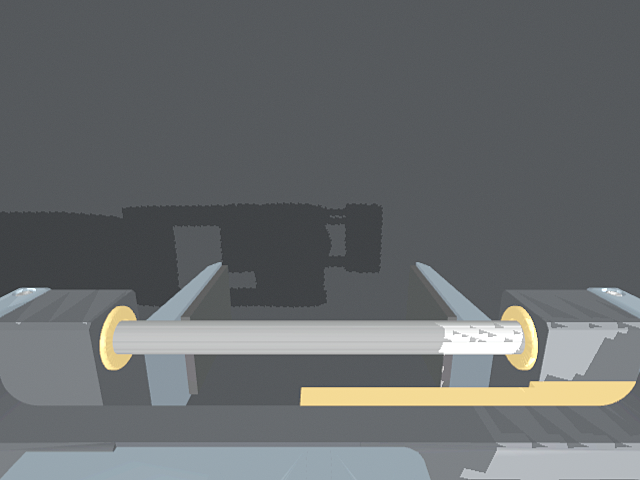

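```bash
python3 - <<'E'
from h import *
np.set_printoptions(precision=4,suppress=True)
for n,p,z in [('knob',(263.7,310.3),.108),('guide',(258.6,344.1),.108),('pivot',(250.3,372.1),.108),('pin tip',(304.2,178),.014),('rack',(278.1,186.9),0),('amber',(223.5,455.9),0),('buf',(195.5,213),0)]:
    print(n,atz('top',p,z))
print(tri([ray('top',(263.7,310.3)),ray('side',(236,345.4))]))
print(tri([ray('top',(258.6,344.1)),ray('side',(237.8,350.7))]))
print(tri([ray('top',(250.3,372.1)),ray('side',(222.6,349))]))
print(get_calibration('top')['R'],get_calibration('wrist')['R'])
import scipy.spatial.transform as T
print(T.Rotation.from_rotvec(telemetry.sense()['tcp_rot']).as_matrix())
E
```

```text
knob [ 0.5043 -0.0223  0.108 ]
guide [ 0.5152 -0.1051  0.108 ]
pivot [ 0.5342 -0.1744  0.108 ]
pin tip [0.416  0.3263 0.014 ]
rack [0.4849 0.309  0.    ]
amber [ 0.6182 -0.4177  0.    ]
buf [0.7104 0.2437 0.    ]
(array([ 0.5053, -0.0225,  0.1572]), [np.float64(0.006519681953113946), np.float64(0.006519681953114088)])
(array([ 0.5144, -0.1053,  0.1063]), [np.float64(0.0009743940225569052), np.float64(0.000974394022557007)])
(array([ 0.5318, -0.174 ,  0.1124]), [np.float64(0.0017581623962366608), np.float64(0.001758162396236618)])
[[-0.0207 -0.9998 -0.0005]
 [-0.9857  0.0205 -0.1671]
 [ 0.167  -0.0029 -0.9859]] [[ 0.2752 -0.9614  0.0001]
 [-0.9268 -0.2653  0.2659]
 [-0.2556 -0.0733 -0.964 ]]
[[-0.      0.2742 -0.9617]
 [-0.     -0.9617 -0.2742]
 [-1.      0.      0.    ]]
```

The side view shows the rack with blue, orange and pin (red, about (360,360)); the pin is at the end nearest the robot. The top view shows the autosampler at (320,265) and the keeper at (375,262). Next I'll look at it with the wrist camera from above.

Request:
send_rows(steps=[[[1,-0.04,-0.359,-0.3925,0,0,0],[1,-0.04,-0.359,-0.3925,0,0,0],[1,-0.04,-0.359,-0.3925,0,0,0],[1,-0.04,-0.359,-0.3925,0,0,0],[1,-0.04,-0.359,-0.3925,0,0,0],[1,-0.04,-0.359,-0.3925,0,0,0],[1,-0.04,-0.359,-0.3925,0,0,0],[1,-0.04,-0.359,-0.3925,0,0,0],[1,-0.04,-0.359,-0.3925,0,0,0],[1,-0.04,-0.359,-0.3925,0,0,0],[1,-0.04,-0.359,-0.3925,0,0,0],[1,-0.04,-0.359,-0.3925,0,0,0],[1,-0.04,-0.359,-0.3925,0,0,0],[1,-0.04,-0.359,-0.3925,0,0,0]]])

```text
time: 3.05
position: [0.4361, -0.1008, 0.2538]
tcp_rot: [2.072, 0.289, -2.074]
contact_force: [0.9, 0.0, 0.1]
opening: 1.001
```

```bash
cat >> h.py <<'E'
np.set_printoptions(precision=4,suppress=True)
def marks(n,qs,z=None):
    import json
    out={}
    for q in qs:
        m=mark_of(n,q)
        print(n,q,[(np.round(k['pixel'],1),round(k['confidence'],2)) for k in m[:3]], atz(n,m[0]['pixel'],z) if m and z else '')
        if m: out[q]=m[0]['pixel']
    return out
from scipy.spatial.transform import Rotation as Ro
def move(target,yaw=None):
    "target TCP world; yaw: desired world angle of tool y"
    s=telemetry.sense();R=Ro.from_rotvec(s['tcp_rot']).as_matrix()
    d=R.T@(np.array(target)-s['position'])
    cy=np.arctan2(R[1,1],R[0,1]); 
    ax=0 if yaw is None else -((yaw-cy+np.pi/2)%np.pi-np.pi/2)
    print('pos',s['position'],'yaw_y',cy,'tilt',R[:,0],'q',s['qpos'],'\nROW',np.round(d,4),'ax',round(ax,4))
E
python3 - <<'E'
from h import *
s=telemetry.sense();print(s['time'],s['position'],s['qpos'])
snap('wrist','w1.png')
for q,z in [('knob_center',.155),('carousel_axis',.07),('guide_mouth',.108),('keeper_pivot',.108),('autosampler',.0)]: marks('wrist',[q],z)
E
```

```text
3.05 [ 0.4361 -0.1008  0.2538] [-0.2524  0.0915  1.7611 -0.0007  1.2895  1.0416]
wrist knob_center [(array([123.1, 230.5]), 0.82)] [ 0.505  -0.0162  0.155 ]
wrist carousel_axis [(array([128.2, 256.2]), 0.97)] [ 0.506  -0.0204  0.07  ]
wrist guide_mouth [(array([141.1, 348.5]), 0.78)] [ 0.5177 -0.1049  0.108 ]
wrist keeper_pivot [(array([150., 437.]), 0.68)] [ 0.5316 -0.18    0.108 ]
wrist autosampler [(array([132.3, 266.4]), 0.77)]
```

View pics/w1.png

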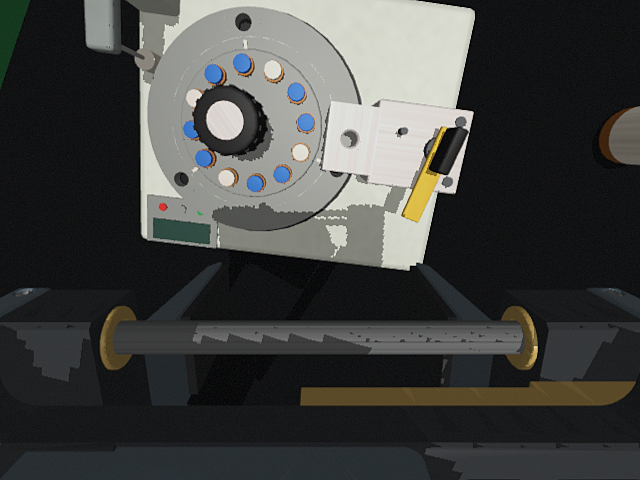

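The wrist image shows lock holes at about (row,col) (22,243), (180,181) and (171,337), the last half under the bracket. The guide is at (139,348) and the keeper is open toward -x.

```bash
cp pics/w1.png w1.png; python3 - <<'E'
from h import *
im=cv2.imread('pics/w1.png')
c=get_calibration('wrist'); import pickle; pickle.dump(c,open('c1.pkl','wb'))
C=atz('wrist',(128.2,256.2),.07); G=atz('wrist',(139,348),.108); P=atz('wrist',(150,437),.108)
print('guide from manual',G, 'C',C)
# rim circle fit: project model circle radius .1 at z .07 for overlay
best=C.copy()
ov=im.copy()
for a in np.linspace(0,2*np.pi,120):
    r,cc=proj('wrist',C+[.1*np.cos(a),.1*np.sin(a),0]); cv2.circle(ov,(int(round(cc)),int(round(r))),1,(0,0,255),-1)
for p in [(22,243),(180,181),(171,337)]:
    X=atz('wrist',p,.07)-C; print(p,X,np.linalg.norm(X[:2]),np.degrees(np.arctan2(X[1],X[0])))
for z in (.14,.15,.16,.17,.18): 
    print(z,atz('wrist',(119,225),z))
d=G-C;print('guide rad',np.linalg.norm(d[:2]),np.degrees(np.arctan2(d[1],d[0])))
d=P-G;print('pivot',np.linalg.norm(d[:2]),np.degrees(np.arctan2(d[1],d[0])))
cv2.imwrite('pics/ov1.png',cv2.resize(ov[0:280,120:520],(800,560)))
E
```

```text
guide from manual [ 0.5195 -0.1037  0.108 ] C [ 0.5062 -0.02    0.07  ]
(22, 243) [0.0837 0.0317 0.    ] 0.08952782627284958 20.704333928366694
(180, 181) [-0.0676  0.0599  0.    ] 0.09030263169399377 138.42172564318363
(171, 337) [-0.0172 -0.085   0.    ] 0.08674928234649461 -101.46583964096206
0.14 [ 0.5069 -0.0076  0.14  ]
0.15 [ 0.507  -0.0102  0.15  ]
0.16 [ 0.5071 -0.0127  0.16  ]
0.17 [ 0.5072 -0.0152  0.17  ]
0.18 [ 0.5072 -0.0178  0.18  ]
guide rad 0.0847145738647938 -81.03138274626252
pivot 0.07718564875287696 -80.86799514172372
```

View pics/ov1.png

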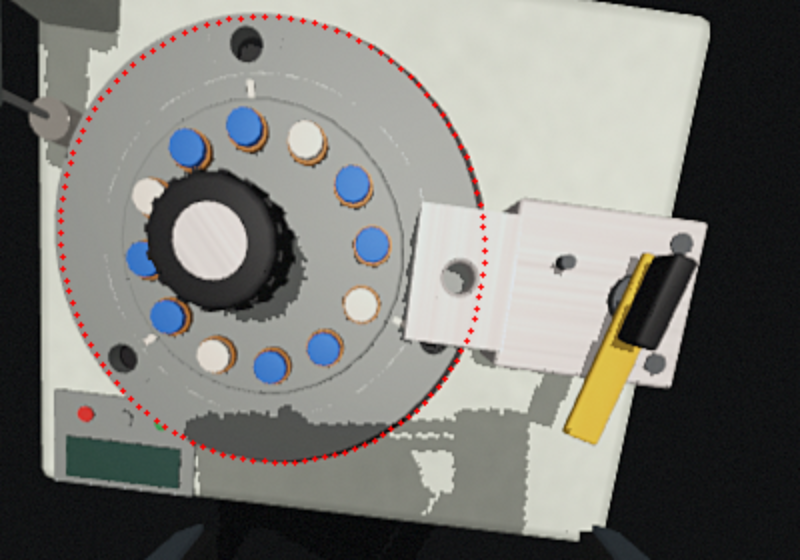

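Request:
send_rows(steps=[[[1,0,-0.437,-0.025,0.28,0,0],[1,0,-0.437,-0.025,0.28,0,0],[1,0,-0.437,-0.025,0.28,0,0],[1,0,-0.437,-0.025,0.28,0,0],[1,0,-0.437,-0.025,0.28,0,0],[1,0,-0.437,-0.025,0.28,0,0],[1,0,-0.437,-0.025,0.28,0,0],[1,0,-0.437,-0.025,0.28,0,0],[1,0,-0.437,-0.025,0.28,0,0],[1,0,-0.437,-0.025,0.28,0,0],[1,0,-0.437,-0.025,0.28,0,0],[1,0,-0.437,-0.025,0.28,0,0]]])

```text
time: 4.55
position: [0.3411, 0.3259, 0.2538]
tcp_rot: [-2.22, 0.005, 2.221]
contact_force: [0.5, -0.2, -0.0]
opening: 0.995
```

```bash
python3 - <<'E'
from h import *
s=telemetry.sense();print(s['time'],s['position'],s['qpos'],Ro.from_rotvec(s['tcp_rot']).as_matrix())
snap('wrist','w2.png')
import pickle; pickle.dump(get_calibration('wrist'),open('c2.pkl','wb'))
marks('wrist',['lock_pin'],.014)
r=regions_of('wrist','lock_pin');print([(x['rect'],x['confidence']) for x in r])
E
```

```text
4.55 [0.3411 0.3259 0.2538] [ 0.7387  0.1312  1.7148 -0.0007  1.2964  2.3128] [[-0.0002 -0.0032 -1.    ]
 [-0.0011 -1.      0.0032]
 [-1.      0.0011  0.0002]]
wrist lock_pin [(array([137.9, 316. ]), 0.91)] [0.4226 0.3278 0.014 ]
[]
```

View pics/w2.png

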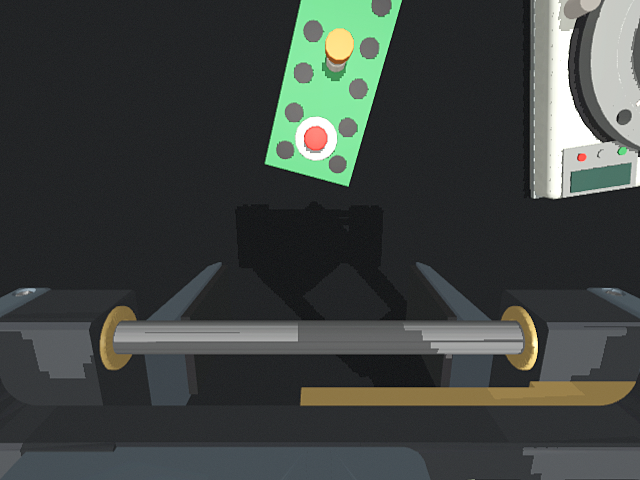

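The pin's collar and handle are nearly concentric at (138,316), so the camera is almost on the pin's axis. I'll check the height against the top and side views.

```bash
python3 - <<'E'
from h import *
import pickle
c=pickle.load(open('c2.pkl','rb'))
def red(f):
    im=cv2.imread(f); h=cv2.cvtColor(im,cv2.COLOR_BGR2HSV)
    m=((h[...,0]<5)|(h[...,0]>175))&(h[...,1]>150)&(h[...,2]>80)
    n,l,st,ce=cv2.connectedComponentsWithStats(m.astype('uint8'))
    return [(st[i].tolist(),ce[i]) for i in range(1,n) if st[i][4]>30]
for f in ['w2','top0','side0']: print(f,red(f'pics/{f}.png'))
im=cv2.imread('pics/top0.png');cv2.imwrite('pics/topc.png',cv2.resize(im[220:340,130:250],(600,600),interpolation=cv2.INTER_CUBIC))
im=cv2.imread('pics/side0.png');cv2.imwrite('pics/sidec.png',cv2.resize(im[310:420,260:400],(700,550),interpolation=cv2.INTER_CUBIC))
X=[.422,.327]
for z in (.076,.121):
    print(z,proj('wrist',X+[z],c),proj('top',X+[z]),proj('side',X+[z]))
print(atz('wrist',(137.5,316),.1,c))
E
```

```text
w2 [([304, 127, 23, 23, 101], array([314.1584, 139.802 ])), ([577, 154, 9, 7, 52], array([581.2115, 156.9231]))]
top0 []
side0 [([354, 343, 12, 24, 194], array([359.2216, 353.2268]))]
0.076 (np.float64(137.56827169610298), np.float64(316.5289987615818)) (np.float64(301.1522008751998), np.float64(170.08657970280012)) (np.float64(363.45792737940343), np.float64(358.3874239238259))
0.121 (np.float64(136.78280347874912), np.float64(316.283751494613)) (np.float64(300.55552843751076), np.float64(163.95605927252873)) (np.float64(345.28337241428295), np.float64(358.6319090999063))
[0.4217 0.3274 0.1   ]
```

View pics/topc.png

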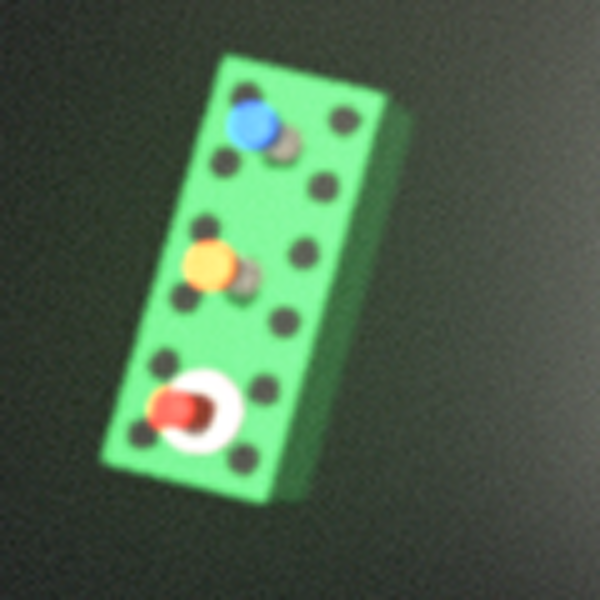

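View pics/sidec.png

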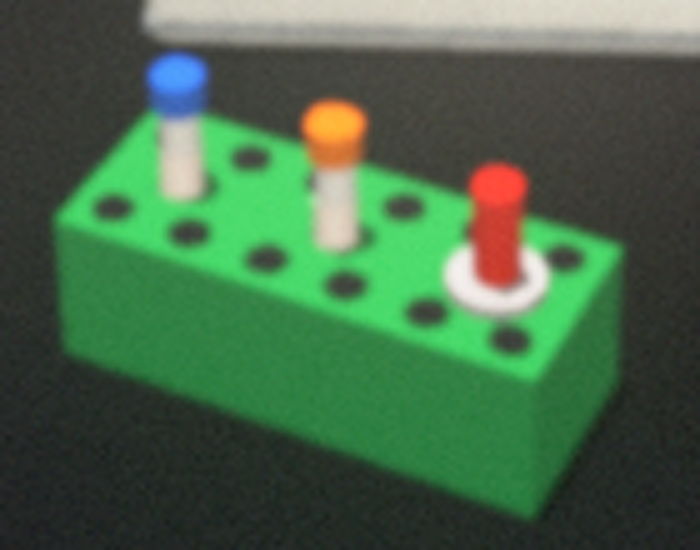

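Request:
send_rows(steps=[[[1,0.03,-0.0012,-0.045,0,0,0],[1,0.06,-0.0012,-0.081,0,0,0],[1,0.1,-0.0012,-0.081,0,0,0],[1,0.14,-0.0012,-0.081,0,0,0],[1,0.169,-0.0012,-0.081,0,0,0],[1,0.169,-0.0012,-0.081,0,0,0],[-1,0.169,-0.0012,-0.081,0,0,0],[-1,0.169,-0.0012,-0.081,0,0,0],[-1,0.169,-0.0012,-0.081,0,0,0],[-1,0.169,-0.0012,-0.081,0,0,0],[-1,0.169,-0.0012,-0.081,0,0,0],[-1,0.169,-0.0012,-0.081,0,0,0],[-1,0.169,-0.0012,-0.081,0,0,0]]], newtons=30)

```text
time: 6.0
position: [0.4219, 0.3281, 0.085]
tcp_rot: [-2.221, 0.002, 2.22]
contact_force: [0.7, -0.5, -0.2]
opening: 0.416
```

```bash
python3 - <<'E'
from h import *
s=telemetry.sense();print(s)
snap('wrist','w3.png')
E
```

```text
{'time': 6.0, 'qpos': array([ 0.6396,  0.3736,  1.8414, -0.0001,  0.9264,  2.2125]), 'qvel': array([ 0.0003,  0.0035,  0.0026, -0.0008,  0.0007, -0.001 ]), 'joint_torque': array([ -0.0036, -40.1518, -19.1587,  -0.0145,  -0.0846,   0.0001]), 'position': array([0.4219, 0.3281, 0.085 ]), 'tcp_rot': array([-2.2206,  0.0022,  2.2202]), 'contact_force': array([ 0.7036, -0.4799, -0.1515]), 'wrist_torque': array([ 0.0639, -0.0106,  0.0348]), 'opening': 0.41557763972196854}
```

View pics/w3.png

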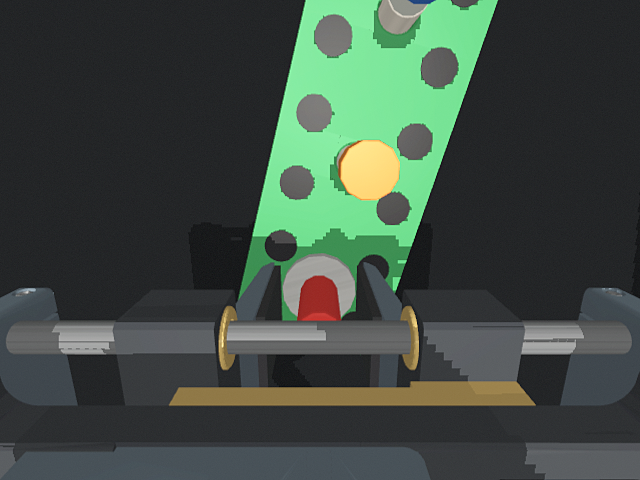

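The pin sits centred between the fingers at column 319, and the jaws are still closing. I'll finish closing and then lift straight up.

Request:
send_rows(steps=[[[-1,0,0,0,0,0,0],[-1,0,0,0,0,0,0],[-1,0,0,0,0,0,0],[-1,0,0,0,0,0,0],[-1,0,0,0,0,0,0],[-1,0,0,0,0,0,0],[-1,0,0,0,0,0,0],[-1,-0.03,0,0,0,0,0],[-1,-0.06,0,0,0,0,0],[-1,-0.1,0,0,0,0,0],[-1,-0.14,0,0,0,0,0],[-1,-0.17,0,0,0,0,0],[-1,-0.17,0,0,0,0,0]]], newtons=30)

```text
time: 7.35
position: [0.4238, 0.3295, 0.2595]
tcp_rot: [-2.226, -0.004, 2.209]
contact_force: [0.0, 0.1, -1.1]
opening: 0.213
```

```bash
python3 - <<'E'
from h import *
s=telemetry.sense();print(s['contact_force'],s['opening'])
snap('wrist','w4.png')
G=np.array([.5195,-.1055]); 
move([*G-[.0,0],.24],-np.pi/2)
E
```

```text
[ 0.0013  0.0872 -1.1394] 0.2134890934573937
pos [0.4226 0.3286 0.2566] yaw_y -1.5730307820387348 tilt [ 0.0034  0.0025 -1.    ] q [ 0.6394  0.2299  1.5825 -0.0001  1.325   2.2125] 
ROW [ 0.0159  0.4339 -0.0978] ax -0.0022
```

View pics/w4.png

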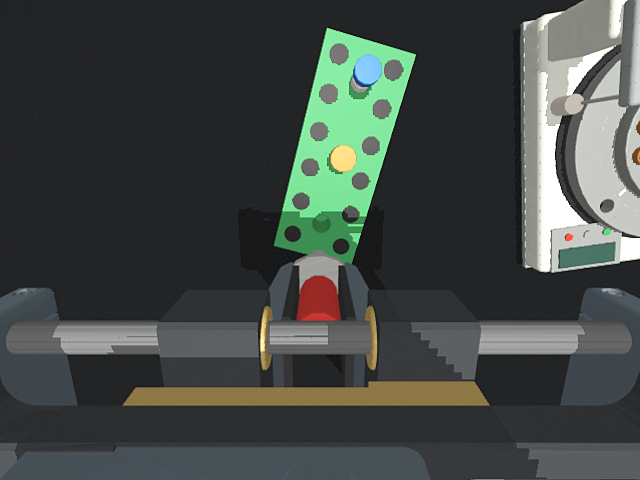

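Request:
send_rows(steps=[[[-1,0,0.045,-0.003,0,0,0],[-1,0,0.434,-0.0274,0,0,0],[-1,0,0.434,-0.0274,0,0,0],[-1,0,0.434,-0.0274,0,0,0],[-1,0,0.434,-0.0274,0,0,0],[-1,0,0.434,-0.0274,0,0,0],[-1,0,0.434,-0.0274,0,0,0],[-1,0,0.434,-0.0274,0,0,0],[-1,0,0.434,-0.0274,0,0,0],[-1,0,0.434,-0.0274,0,0,0],[-1,0.036,0.434,-0.0274,0,0,0],[-1,0.036,0.434,-0.0274,0,0,0],[-1,0.036,0.434,-0.0274,0,0,0],[-1,0.036,0.434,-0.0274,0,0,0]]])

```text
time: 8.8
position: [0.4489, -0.1054, 0.2197]
tcp_rot: [-2.222, 0.001, 2.22]
contact_force: [-0.5, 0.2, -2.0]
opening: 0.211
```

```bash
python3 - <<'E'
from h import *
import pickle
s=telemetry.sense();print(s['time'],s['position'],s['opening'])
snap('wrist','w5.png'); pickle.dump(get_calibration('wrist'),open('c5.pkl','wb'))
m=marks('wrist',['guide_mouth'],.108); m=marks('wrist',['keeper_pivot'],.108); 
im=cv2.imread('pics/w5.png');cv2.imwrite('pics/w5c.png',cv2.resize(im[0:290,200:520],(800,725))[:600])
E
```

```text
8.8 [ 0.4489 -0.1054  0.2197] 0.21052900182483425
wrist guide_mouth [(array([151.9, 315.6]), 0.58)] [ 0.5186 -0.1036  0.108 ]
wrist keeper_pivot [(array([134.8, 419.3]), 0.66)] [ 0.531  -0.1825  0.108 ]
```

View pics/w5c.png

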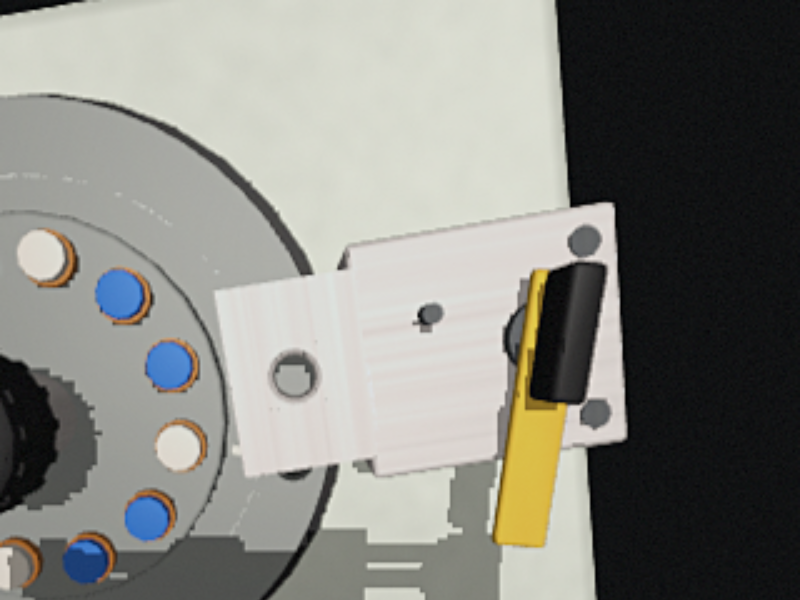

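Request:
send_rows(steps=[[[-1,0,0.0002,-0.04,0,0,0],[-1,0,0.0002,-0.071,0,0,0],[-1,0.02,0.0002,-0.071,0,0,0],[-1,0.03,0.0002,-0.071,0,0,0],[-1,0.03,0.0002,-0.071,0,0,0],[-1,0.036,0.0002,-0.071,0,0,0],[-1,0.04,0.0002,-0.071,0,0,0],[-1,0.044,0.0002,-0.071,0,0,0],[-1,0.048,0.0002,-0.071,0,0,0],[-1,0.048,0.0002,-0.071,0,0,0]]])

```text
time: 9.95
position: [0.5196, -0.1059, 0.1707]
tcp_rot: [-2.221, 0.002, 2.219]
contact_force: [1.4, 1.8, -3.1]
opening: 0.212
```

```bash
python3 - <<'E'
from h import *
s=telemetry.sense();print(s['time'],s['position'],s['opening'],s['contact_force'],s['wrist_torque'])
snap('wrist','w6.png');snap('side','s6.png')
im=cv2.imread('pics/side0.png');im=cv2.imread('pics/s6.png');cv2.imwrite('pics/s6c.png',cv2.resize(im[150:330,270:430],(640,720))[:600])
E
```

```text
9.95 [ 0.5196 -0.1059  0.1707] 0.2122503240328592 [ 1.4264  1.7927 -3.0786] [ 0.6183 -0.3567  0.0093]
```

View pics/w6.png

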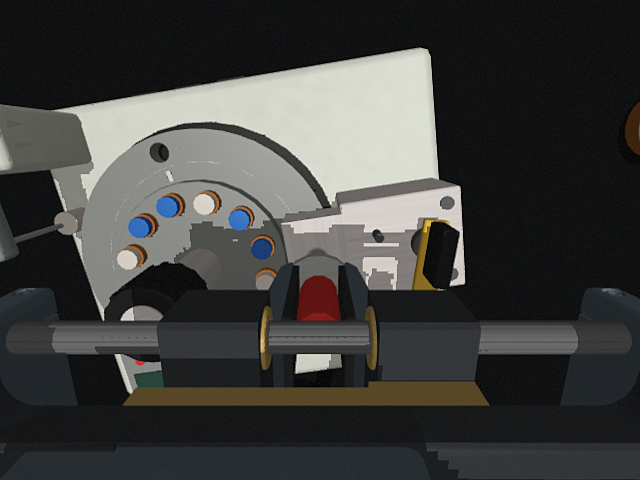

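View pics/s6c.png

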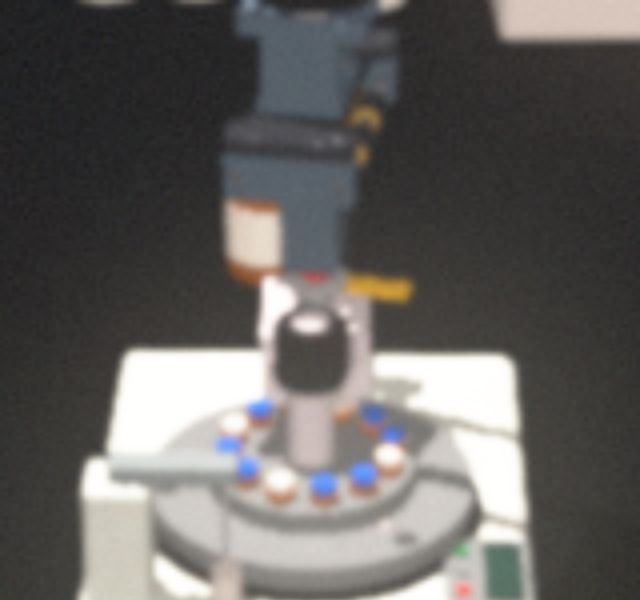

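The pin is in the mouth with only small side forces, so I'll go on down to the rim.

Request:
send_rows(steps=[[[-1,0.006,-0.0004,-0.0003,0,0,0],[-1,0.012,-0.0004,-0.0003,0,0,0],[-1,0.018,-0.0004,-0.0003,0,0,0],[-1,0.023,-0.0004,-0.0003,0,0,0],[-1,0.027,-0.0004,-0.0003,0,0,0],[-1,0.028,-0.0004,-0.0003,0,0,0]]])

```text
time: 10.65
position: [0.5198, -0.1058, 0.1426]
tcp_rot: [-2.22, 0.002, 2.22]
contact_force: [1.6, 3.8, 0.9]
opening: 0.215
```

```bash
python3 - <<'E'
from h import *
s=telemetry.sense();print(s['time'],s['position'],s['opening'],s['contact_force'],s['wrist_torque'])
E
```

```text
10.65 [ 0.5198 -0.1058  0.1426] 0.21540580403125384 [1.5957 3.7593 0.9296] [ 0.8659 -0.4109 -0.0167]
```

Request:
send_rows(steps=[[[-0.2,0,0,0,0,0,0],[-0.2,0,0,0,0,0,0],[-0.2,0,0,0,0,0,0],[-0.2,0,0,0,0,0,0],[-0.2,0,0,0,0,0,0],[-0.2,-0.02,0,0,0,0,0],[-0.2,-0.06,0,0,0,0,0],[-0.2,-0.1,0,0,0,0,0],[-0.2,-0.1,0.0,0.04,0,0,0],[-0.2,-0.1,0.0,0.07,0,0,0],[-0.2,-0.1,0.0,0.07,0,0,0]]])

```text
time: 11.75
position: [0.4462, -0.1056, 0.2435]
tcp_rot: [-2.219, 0.004, 2.222]
contact_force: [0.8, -0.7, 0.3]
opening: 0.401
```

```bash
python3 - <<'E'
from h import *
import pickle
s=telemetry.sense();print(s['time'],s['position'],s['opening'],s['contact_force'],s['wrist_torque'])
snap('wrist','w7.png'); pickle.dump(get_calibration('wrist'),open('c7.pkl','wb'))
print([ (x['rect'],x['confidence']) for x in search_frame('wrist','knob_center')[:2]])
E
```

```text
11.75 [ 0.4462 -0.1056  0.2435] 0.40053519297099505 [ 0.7919 -0.728   0.3315] [0.0031 0.026  0.0144]
[([2.5, 0.0, 443.0, 291.6], 0.56)]
```

View pics/w7.png

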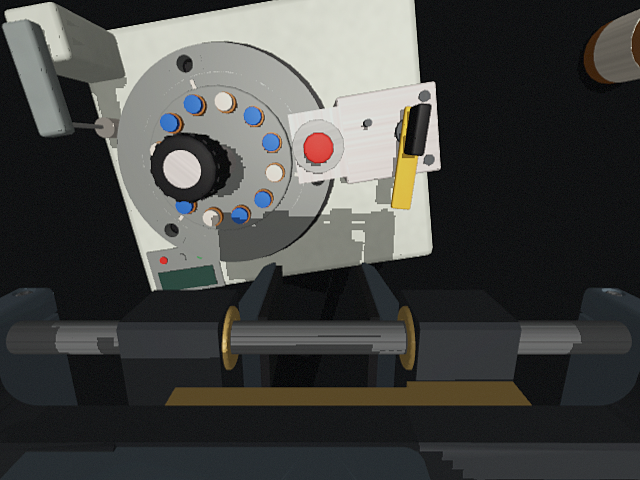

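The pin stands upright in the guide (red handle at (148,318)). The knob's top is at (168,182) and the holes are at (64,184) and (230,171). I'll triangulate the knob's height and the carousel angle.

```bash
python3 - <<'E'
from h import *
import pickle
c1=pickle.load(open('c1.pkl','rb'));c7=pickle.load(open('c7.pkl','rb'))
def disc(f,rc):
    im=cv2.imread(f);g=cv2.cvtColor(im,cv2.COLOR_BGR2GRAY)
    m=(g>120).astype('uint8');n,l,st,ce=cv2.connectedComponentsWithStats(m);i=l[rc];print(st[i]);return ce[i][::-1]
p1=disc('pics/w1.png',(119,225));p7=disc('pics/w7.png',(168,182));print(p1,p7)
X,e=tri([ray('wrist',p1,c1),ray('wrist',p7,c7)]);print('knob top',X,e)
C=np.array([.506,-.0190,.07])
for p in [(64,184),(230,171)]:
    d=atz('wrist',p,.07,c7)-C;print(np.hypot(*d[:2]),np.degrees(np.arctan2(d[1],d[0])))
move([.506,-.019,.24],None)
print(proj('wrist',C,c7)); 
# keeper bar angle
im=cv2.imread('pics/w7.png');h=cv2.cvtColor(im,cv2.COLOR_BGR2HSV);m=(h[...,0]>20)&(h[...,0]<32)&(h[...,1]>150);m[260:]=0
r,cc=np.where(m);P=np.array([atz('wrist',(a,b),.122,c7)[:2] for a,b in zip(r,cc)]);P0=P.mean(0);u=np.linalg.svd(P-P0)[2][0];print('bar',len(r),P0,np.degrees(np.arctan2(u[1],u[0])))
E
```

```text
[ 206  100   38   40 1174]
[ 163  150   38   38 1143]
[119.8032 224.4617] [168.643  181.6912]
knob top [ 0.5073 -0.015   0.1715] [np.float64(0.0007600996889728877), np.float64(0.0007600996889730252)]
0.09093868181587773 19.900619280804417
0.0873730159023626 137.53452420946493
pos [ 0.4496 -0.106   0.2434] yaw_y -1.5733163996833468 tilt [ 0.0014 -0.0006 -1.    ] q [-0.2563  0.12    1.7545 -0.0002  1.2655  1.3171] 
ROW [ 0.0034 -0.0871 -0.0562] ax 0
(np.float64(163.3494927482507), np.float64(226.01402134233015))
bar 1310 [ 0.5025 -0.1746] -179.5421053126475
```

Request:
send_rows(steps=[[[1,0,-0.044,-0.028,0.15,0,0],[1,0,-0.088,-0.0564,0.3,0,0],[1,0,-0.088,-0.0564,0.45,0,0],[1,0,-0.088,-0.0564,0.6,0,0],[1,0,-0.088,-0.0564,0.75,0,0],[1,0,-0.088,-0.0564,0.783,0,0],[1,0.0,-0.088,-0.0564,0.783,0,0],[1,0.04,-0.088,-0.0564,0.783,0,0],[1,0.08,-0.088,-0.0564,0.783,0,0],[1,0.107,-0.088,-0.0564,0.783,0,0],[1,0.107,-0.088,-0.0564,0.783,0,0],[-1,0.107,-0.088,-0.0564,0.783,0,0],[-1,0.107,-0.088,-0.0564,0.783,0,0],[-1,0.107,-0.088,-0.0564,0.783,0,0],[-1,0.107,-0.088,-0.0564,0.783,0,0]]], newtons=8)

```text
time: 13.35
position: [0.5071, -0.018, 0.1372]
tcp_rot: [-1.762, 0.728, 1.758]
contact_force: [0.3, 0.4, -1.2]
opening: 0.678
```

```bash
python3 - <<'E'
from h import *
s=telemetry.sense();print(s['time'],s['position'],s['opening'],s['qpos'],s['contact_force'],s['wrist_torque'])
snap('wrist','w8.png')
E
```

```text
13.35 [ 0.5071 -0.018   0.1372] 0.6781713008873967 [-0.0581  0.2774  1.8352 -0.0001  1.0264  2.2978] [ 0.2629  0.4094 -1.2071] [ 0.0924  0.0383 -0.0053]
```

View pics/w8.png

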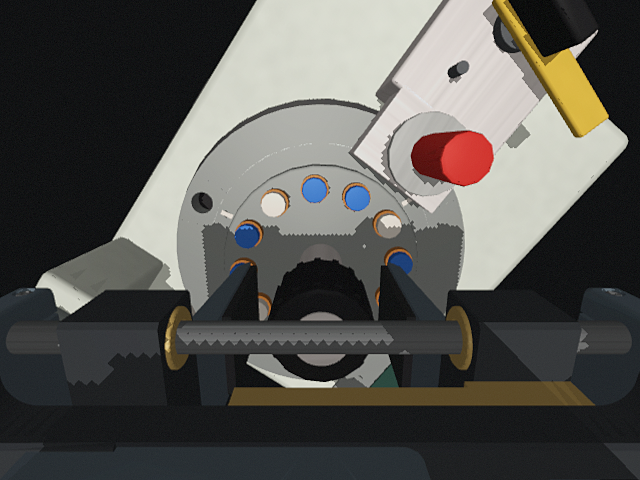

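The knob is between the fingers and the pin is visible at (155,450). I'll close and turn counter-clockwise (negative about tool x), slowing near 19°.

Request:
send_rows(steps=[[[-1,0,0,0,0,0,0],[-1,0,0,0,0,0,0],[-1,0,0,0,0,0,0],[-1,0,0,0,0,0,0],[-1,0,0,0,-0.06,0,0],[-1,0,0,0,-0.12,0,0],[-1,0,0,0,-0.17,0,0],[-1,0,0,0,-0.21,0,0],[-1,0,0,0,-0.23,0,0],[-1,0,0,0,-0.25,0,0],[-1,0,0,0,-0.27,0,0],[-1,0,0,0,-0.285,0,0],[-1,0,0,0,-0.3,0,0]]], newtons=8)

```text
time: 14.7
position: [0.5061, -0.0182, 0.1362]
tcp_rot: [-1.951, 0.483, 1.951]
contact_force: [-1.8, -2.6, 4.7]
opening: 0.48
```

```bash
python3 - <<'E'
from h import *
import pickle
s=telemetry.sense();print(s['time'],s['position'],s['opening'],s['qpos'],s['contact_force'],s['wrist_torque'])
snap('wrist','w9.png')
E
```

```text
14.7 [ 0.5061 -0.0182  0.1362] 0.4800203696965839 [-0.0583  0.2783  1.8366 -0.0006  1.0268  1.9973] [-1.8005 -2.5698  4.6534] [-0.388   0.539  -0.1458]
```

View pics/w9.png

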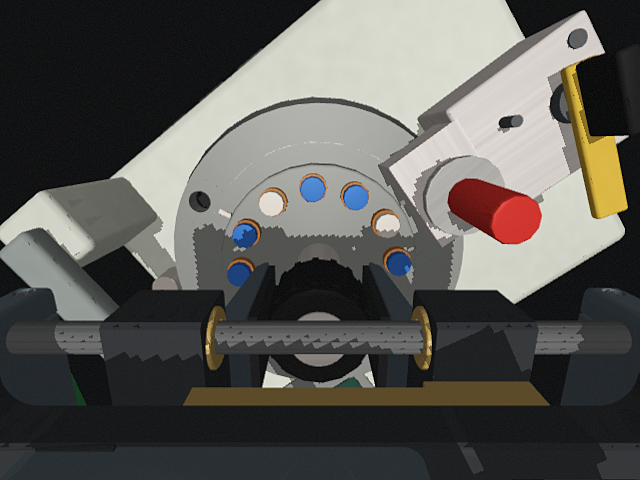

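The carousel turned with the gripper, and the pin has not dropped yet (collar still raised). I'll continue slowly.

Request:
send_rows(steps=[[[-1,0,0,0,-0.01,0,0],[-1,0,0,0,-0.02,0,0],[-1,0,0,0,-0.03,0,0],[-1,0,0,0,-0.04,0,0],[-1,0,0,0,-0.05,0,0]]])

```text
time: 15.25
position: [0.5061, -0.0181, 0.1362]
tcp_rot: [-1.981, 0.438, 1.981]
contact_force: [-3.2, -1.6, 5.5]
opening: 0.48
```

```bash
python3 - <<'E'
from h import *
import pickle
s=telemetry.sense();print(s['time'],s['position'],s['opening'],s['qpos'],s['contact_force'],s['wrist_torque'])
snap('wrist','w10.png')
E
```

```text
15.25 [ 0.5061 -0.0181  0.1362] 0.47992083635070654 [-0.0582  0.2783  1.8366 -0.0006  1.0268  1.9474] [-3.1983 -1.6376  5.4996] [-0.4057  0.5846 -0.0009]
```

View pics/w10.png

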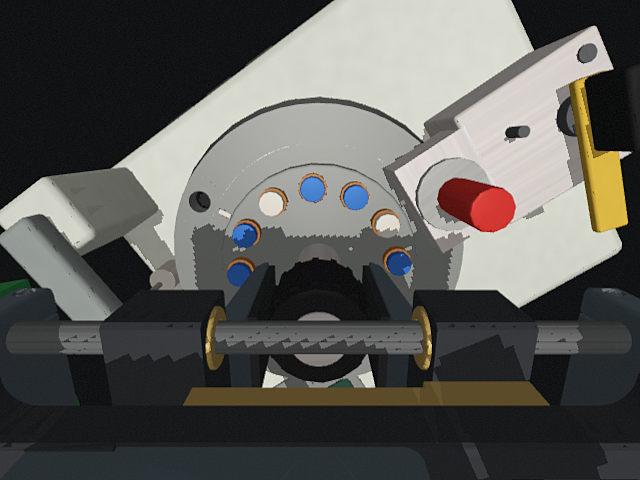

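The pin dropped (handle and collar are visibly lower) and the torque went to zero. I'll release the knob, rise, move over the pin and start turning the wrist toward the keeper orientation.

Request:
send_rows(steps=[[[0.4,0,0,0,0,0,0],[0.4,0,0,0,0,0,0],[0.4,0,0,0,0,0,0],[0.4,-0.04,0,0,0,0,0],[0.4,-0.08,0,0,0,0,0],[-1,-0.1,0,0,-0.14,0,0],[-1,-0.1,0.037,-0.025,-0.28,0,0],[-1,-0.1,0.0737,-0.0494,-0.42,0,0],[-1,-0.1,0.0737,-0.0494,-0.56,0,0],[-1,-0.1,0.0737,-0.0494,-0.7,0,0],[-1,-0.1,0.0737,-0.0494,-0.84,0,0],[-1,-0.1,0.0737,-0.0494,-0.98,0,0],[-1,-0.1,0.0737,-0.0494,-1.12,0,0],[-1,-0.1,0.0737,-0.0494,-1.26,0,0],[-1,-0.1,0.0737,-0.0494,-1.4,0,0],[-1,-0.1,0.0737,-0.0494,-1.54,0,0],[-1,-0.1,0.0737,-0.0494,-1.68,0,0],[-1,-0.1,0.0737,-0.0494,-1.8,0,0],[-1,-0.1,0.0737,-0.0494,-1.8,0,0]]])

```text
time: 17.2
position: [0.5201, -0.1055, 0.2357]
tcp_rot: [1.36, 1.105, -1.359]
contact_force: [-0.8, 0.2, -0.3]
opening: 0.003
```

```bash
python3 - <<'E'
from h import *
import pickle
s=telemetry.sense();print(s['time'],s['position'],s['opening'],s['qpos'],s['contact_force'])
move([.5198,-.1058,.165])
snap('side','s11.png')
im=cv2.imread('pics/s11.png');cv2.imwrite('pics/s11c.png',cv2.resize(im[180:330,270:430],(640,600)))
E
```

```text
17.2 [ 0.5201 -0.1055  0.2357] 0.0032892351395381473 [-0.2219  0.2362  1.6269  0.0003  1.2785 -0.0157] [-0.8244  0.184  -0.3349]
pos [ 0.5201 -0.1055  0.2357] yaw_y -0.20621554252874835 tilt [-0.      0.0003 -1.    ] q [-0.2219  0.2362  1.6269  0.0003  1.2785 -0.0157] 
ROW [ 0.0707 -0.0002  0.0004] ax 0
```

View pics/s11c.png

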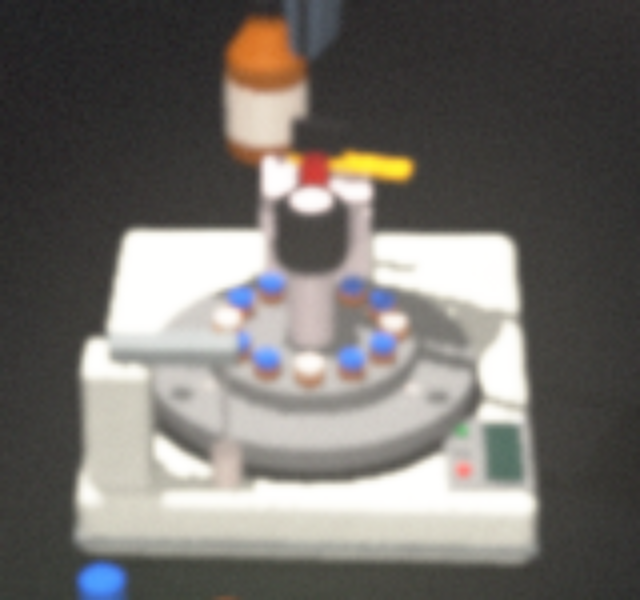

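Request:
send_rows(steps=[[[-1,0.04,0,0.0002,0,0,0],[-1,0.06,0,0.0002,0,0,0],[-1,0.066,0,0.0002,0,0,0],[-1,0.07,0,0.0002,0,0,0],[-1,0.073,0,0.0002,0,0,0],[-1,0.075,0,0.0002,0,0,0],[-1,0.076,0,0.0002,0,0,0],[-1,0.077,0,0.0002,0,0,0],[-1,0.078,0,0.0002,0,0,0]]])

```text
time: 18.15
position: [0.5203, -0.1059, 0.1592]
tcp_rot: [1.36, 1.103, -1.358]
contact_force: [-2.9, 1.2, 9.9]
opening: 0.008
```

```bash
python3 - <<'E'
from h import *
s=telemetry.sense();print(s['time'],s['position'],s['opening'],s['contact_force'])
E
```

```text
18.15 [ 0.5203 -0.1059  0.1592] 0.008025331185408815 [-2.8681  1.2248  9.8615]
```

Request:
send_rows(steps=[[[-1,0.001,0,0,0,0,0],[-1,0.0025,0,0,0,0,0],[-1,0.0025,0,0,0,0,0]]])

```text
time: 18.45
position: [0.5205, -0.106, 0.1592]
tcp_rot: [1.361, 1.102, -1.357]
contact_force: [-6.3, 0.5, 19.0]
opening: 0.006
```

```bash
python3 - <<'E'
from h import *
s=telemetry.sense();print(s['time'],s['position'],s['opening'],s['contact_force'])
move([.5315-.06,-.180,.25],np.radians(90.5))
E
```

```text
18.45 [ 0.5205 -0.106   0.1592] 0.0058661293620508375 [-6.2738  0.4837 19.0196]
pos [ 0.5205 -0.106   0.1592] yaw_y -0.2061360018689231 tilt [ 0.0035 -0.0009 -1.    ] q [-0.2224  0.2914  1.752  -0.0001  1.0945 -0.0163] 
ROW [-0.0909 -0.0325  0.0825] ax 1.3559
```

Pressing hit a hard stop at TCP z = 0.159 (expected 0.108 + 0.051) with 19 N, so the pin is fully home. I'll rise and look at the keeper.

Request:
send_rows(steps=[[[-1,-0.045,0,0,0,0,0],[-1,-0.09,0,0,-0.14,0,0],[1,-0.09,0.046,0.028,-0.28,0,0],[1,-0.09,0.093,0.0562,-0.42,0,0],[1,-0.09,0.093,0.0562,-0.56,0,0],[1,-0.09,0.093,0.0562,-0.7,0,0],[1,-0.09,0.093,0.0562,-0.84,0,0],[1,-0.09,0.093,0.0562,-0.98,0,0],[1,-0.09,0.093,0.0562,-1.12,0,0],[1,-0.09,0.093,0.0562,-1.26,0,0],[1,-0.09,0.093,0.0562,-1.4,0,0],[1,-0.09,0.093,0.0562,-1.54,0,0],[1,-0.09,0.093,0.0562,-1.68,0,0],[1,-0.09,0.093,0.0562,-1.785,0,0],[1,-0.09,0.093,0.0562,-1.785,0,0]]])

```text
time: 19.95
position: [0.5995, -0.1798, 0.2456]
tcp_rot: [-0.006, 1.571, 0.006]
contact_force: [-0.1, -0.0, 1.4]
opening: 0.998
```

```bash
python3 - <<'E'
from h import *
import pickle
s=telemetry.sense();print(s['time'],s['position'],s['opening'],s['qpos'])
snap('wrist','w12.png');c=get_calibration('wrist');pickle.dump(c,open('c12.pkl','wb'))
im=cv2.imread('pics/w12.png');h=cv2.cvtColor(im,cv2.COLOR_BGR2HSV);m=(h[...,0]>20)&(h[...,0]<32)&(h[...,1]>150);m[260:]=0
r,cc=np.where(m);P=np.array([atz('wrist',(a,b),.122,c)[:2] for a,b in zip(r,cc)]);P0=P.mean(0);u=np.linalg.svd(P-P0,full_matrices=False)[2][0];print('bar',len(r),P0,np.degrees(np.arctan2(u[1],u[0])))
print('pivot px',proj('wrist',[.5315,-.18,.148],c), 'guide px',proj('wrist',[.5198,-.1058,.114],c))
move([.5315,-.18,.127],np.radians(90.5))
E
```

```text
19.95 [ 0.5995 -0.1798  0.2456] 0.9975473999738927 [-0.3098  0.3846  1.3864 -0.0001  1.3703 -1.8885]
bar 1476 [ 0.4987 -0.1754] -15.298092343204901
pivot px (np.float64(151.68305768234217), np.float64(318.51839251588274)) guide px (np.float64(136.37747603236548), np.float64(409.96747279664885))
pos [ 0.5995 -0.1798  0.2455] yaw_y 1.576754857445414 tilt [ 0.0001 -0.0001 -1.    ] q [-0.3098  0.3846  1.3865 -0.      1.3703 -1.8866] 
ROW [ 0.1185  0.0002 -0.068 ] ax -0.0028
```

View pics/w12.png

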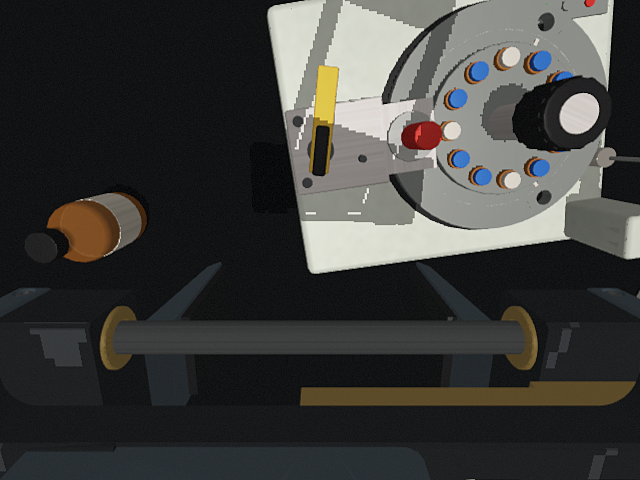

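The pin is home in the bracket, the keeper is at (120,322) and its wing at (150,321). The bar is about 76° open. I'll grasp the wing with the jaws half open to stay clear of the pin handle.

Request:
send_rows(steps=[[[0,0,0.001,-0.035,0.085,0,0],[0,0,0.001,-0.068,0.085,0,0],[0,0,0.001,-0.068,0.085,0,0],[0,0.03,0.001,-0.068,0.085,0,0],[0,0.06,0.001,-0.068,0.085,0,0],[0,0.09,0.001,-0.068,0.085,0,0],[0,0.11,0.001,-0.068,0.085,0,0],[0,0.12,0.001,-0.068,0.085,0,0],[0,0.12,0.001,-0.068,0.085,0,0]]])

```text
time: 20.9
position: [0.5313, -0.1792, 0.1243]
tcp_rot: [0.062, 1.572, -0.061]
contact_force: [-0.4, 0.4, 0.1]
opening: 0.495
```

```bash
python3 - <<'E'
from h import *
s=telemetry.sense();print(s['time'],s['position'],s['opening'],s['contact_force'])
snap('wrist','w13.png')
E
```

```text
20.9 [ 0.5313 -0.1792  0.1243] 0.4945797841727285 [-0.3988  0.4195  0.0529]
```

View pics/w13.png

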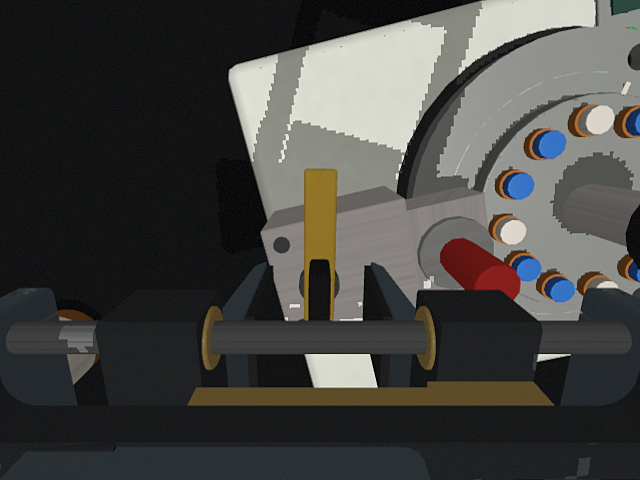

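The bar is vertical in the image and the wing is centred between the jaws at (285,320). I'll close and swing clockwise.

Request:
send_rows(steps=[[[-1,0,0,0,0,0,0],[-1,0,0,0,0,0,0],[-1,0,0,0,0,0,0],[-1,0,0,0,0,0,0],[-1,0,0,0,0,0,0],[-1,0,0,0,0,0,0],[-1,0,0,0,0.06,0,0],[-1,0,0,0,0.16,0,0],[-1,0,0,0,0.26,0,0],[-1,0,0,0,0.36,0,0],[-1,0,0,0,0.46,0,0],[-1,0,0,0,0.56,0,0],[-1,0,0,0,0.66,0,0],[-1,0,0,0,0.76,0,0],[-1,0,0,0,0.86,0,0],[-1,0,0,0,0.96,0,0],[-1,0,0,0,1.06,0,0],[-1,0,0,0,1.15,0,0],[-1,0,0,0,1.2,0,0]]], newtons=15)

```text
time: 22.85
position: [0.5305, -0.1803, 0.1258]
tcp_rot: [0.989, 1.334, -0.994]
contact_force: [-3.5, -2.8, 3.5]
opening: 0.113
```

```bash
python3 - <<'E'
from h import *
s=telemetry.sense();print(s['time'],s['position'],s['opening'],s['contact_force'],s['wrist_torque'],s['qpos'])
move(s['position'],np.radians(9))
snap('wrist','w14.png')
E
```

```text
22.85 [ 0.5305 -0.1803  0.1258] 0.11311045122873532 [-3.4871 -2.8461  3.4762] [-0.3021  0.3575  0.0289] [-0.3467  0.3674  1.7293 -0.0027  1.0458 -0.6374]
pos [ 0.5305 -0.1803  0.1258] yaw_y 0.29202273516758664 tilt [-0.0017 -0.0019 -1.    ] q [-0.3467  0.3674  1.7293 -0.0027  1.0458 -0.6374] 
ROW [0. 0. 0.] ax 0.1349
```

View pics/w14.png

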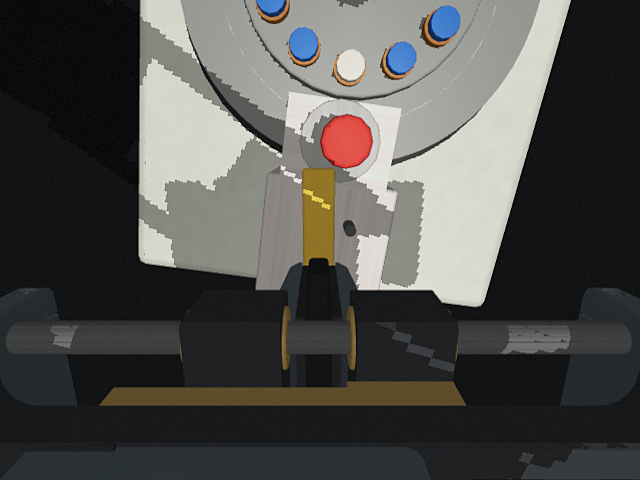

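The bar's tip is just short of being over the collar, and the stop peg is at (228,348). I'll continue to the stop.

Request:
send_rows(steps=[[[-1,0,0,0,0.04,0,0],[-1,0,0,0,0.08,0,0],[-1,0,0,0,0.11,0,0],[-1,0,0,0,0.13,0,0],[-1,0,0,0,0.15,0,0],[-1,0,0,0,0.165,0,0]]])

```text
time: 23.5
position: [0.5304, -0.1803, 0.1258]
tcp_rot: [1.11, 1.269, -1.115]
contact_force: [-3.9, -3.2, 4.9]
opening: 0.112
```

```bash
python3 - <<'E'
from h import *
s=telemetry.sense();print(s['time'],s['position'],s['opening'],s['contact_force'],s['wrist_torque'])
move(s['position'],np.radians(9))
snap('wrist','w15.png')
E
```

```text
23.5 [ 0.5304 -0.1803  0.1258] 0.11180790821128599 [-3.9386 -3.1531  4.8811] [-0.5307  0.7228  0.4859]
pos [ 0.5304 -0.1803  0.1258] yaw_y 0.13092934375598406 tilt [-0.0022 -0.0021 -1.    ] q [-0.3467  0.3673  1.7294 -0.0031  1.0461 -0.4761] 
ROW [0. 0. 0.] ax -0.0262
```

View pics/w15.png

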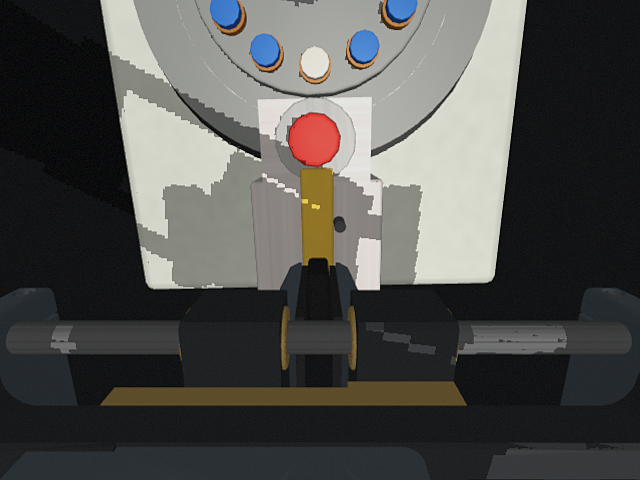

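Torque rose to 0.49 N m with the bar against the peg, so it is at the stop. I'll release, rise and check.

Request:
send_rows(steps=[[[-0.2,0,0,0,0,0,0],[-0.2,0,0,0,0,0,0],[-0.2,0,0,0,0,0,0],[-0.2,0,0,0,0,0,0],[-0.2,-0.03,0,0,0,0,0],[-0.2,-0.07,0,0,0,0,0],[-0.2,-0.12,0,0,0,0,0],[-0.2,-0.14,0,0.05,0,0,0],[-0.2,-0.14,0,0.08,0,0,0],[-0.2,-0.14,0,0.08,0,0,0]]])

```text
time: 24.55
position: [0.5425, -0.2623, 0.2659]
tcp_rot: [1.115, 1.263, -1.116]
contact_force: [0.1, 1.0, -0.1]
opening: 0.396
```

```bash
python3 - <<'E'
from h import *
import pickle
s=telemetry.sense();print(s['time'],s['position'],s['opening'],s['contact_force'])
snap('wrist','w16.png');snap('side','s16.png');snap('top','t16.png')
c=get_calibration('wrist')
im=cv2.imread('pics/w16.png');h=cv2.cvtColor(im,cv2.COLOR_BGR2HSV);m=(h[...,0]>20)&(h[...,0]<32)&(h[...,1]>150);m[260:]=0
n,l,st,ce=cv2.connectedComponentsWithStats(m.astype('uint8'));i=1+st[1:,4].argmax();r,cc=np.where(l==i)
P=np.array([atz('wrist',(a,b),.122,c)[:2] for a,b in zip(r,cc)]);P0=P.mean(0);u=np.linalg.svd(P-P0,full_matrices=False)[2][0];print('bar',st[i],P0,np.degrees(np.arctan2(u[1],u[0])))
im=cv2.imread('pics/s16.png');cv2.imwrite('pics/s16c.png',cv2.resize(im[180:420,200:440],(600,600)))
E
```

```text
24.55 [ 0.5425 -0.2623  0.2659] 0.39632998622129284 [ 0.0532  1.0346 -0.1351]
bar [ 304   50   22  103 1353] [ 0.5242 -0.1421] -80.53098678975383
```

View pics/w16.png

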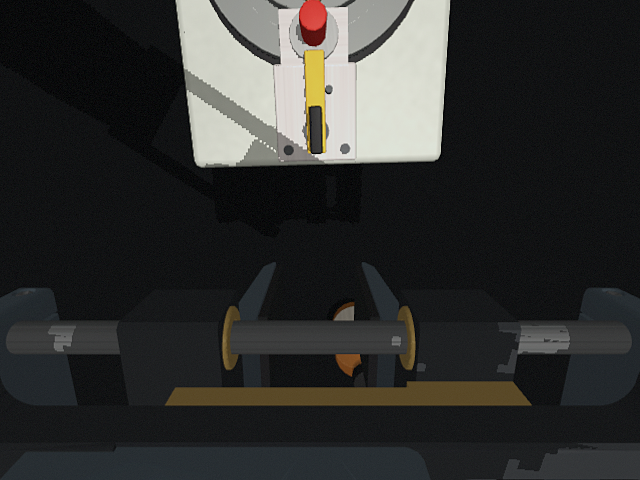

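View pics/s16c.png

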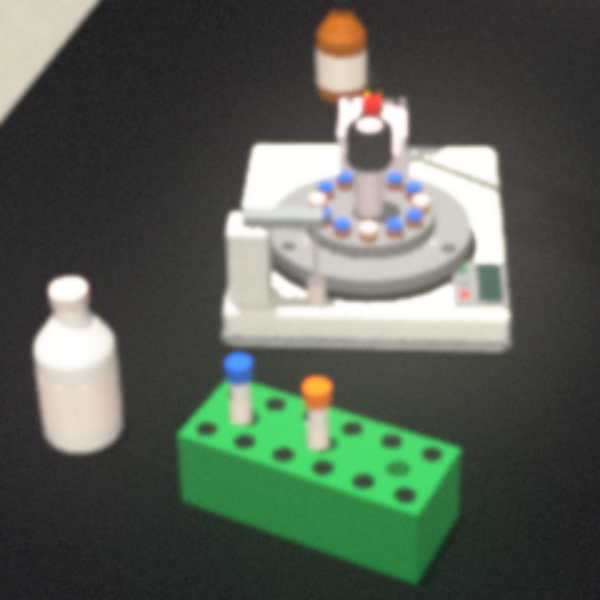

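View pics/t16.png

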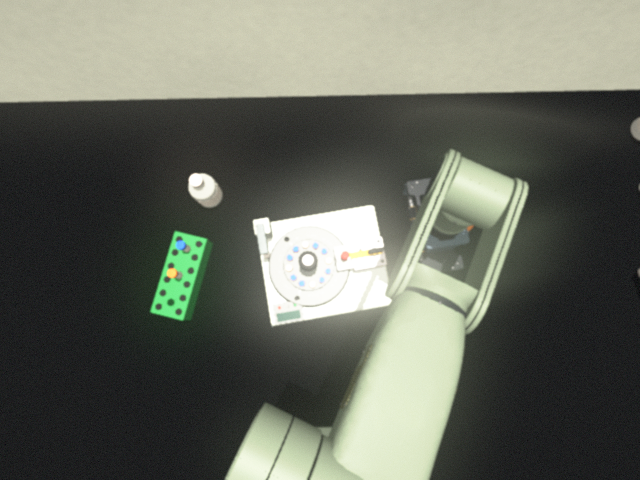

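The wrist view shows the bar (rows 50–153, column 315) lying along the bracket against the peg, with its end over the collar. The bar's direction is 99.5°, against about 99° for the bracket. Tubes and bottles still stand and the gripper is clear, so I'm handing in.

```bash
python3 -c "
from station import robot;print(robot.close_job())"
```

```text
the job is handed in; nothing more can be done
None
```

The carousel is locked and the job is handed in; the clock read 24.55 s at the last move, well under 72 s. I stood the pin in the guide and turned the carousel about 20° counter-clockwise by its knob until the pin dropped. Then I pressed the pin home and swung the keeper clockwise over its collar to the stop.

What the last checks showed:
- **Pin:** pressing met a hard stop with the fingertips at z = 0.159 m. That matches a pin fully home, and it did not move further at 19 N.
- **Keeper:** wrist torque rose to about 0.49 N m with the bar against the stop peg. After release the camera measured the bar at 99.5° against about 99° for the bracket, so it agrees within measuring error.
- **Everything else:** both tubes and both bottles look upright and in place in the last pictures. The arm covers part of the amber bottle in the top view. The gripper is clear of everything.

One measurement disagreed slightly: the knob's top came out about 4 mm off the carousel axis in y. I gripped at the axis worked out from the rim and guide instead. No check failed.

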